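Sweep the glazed tiles into the sorting tray's trough and shut the lid

TASK

On the tile sorting tray, sweep all six blue-glazed tiles off the deck into the trough along its near side, pushing them along the deck with the fingers and never lifting a tile, and leave the two bare terracotta tiles lying on the deck. Then swing the trough's lid over and press it down until it is fully shut. Don't disturb the things standing round the tray.

Things in the scene. Friction and masses are not known exactly. Their poses are not given: they have to be found in the camera images.
- tray: Tile sorting tray, 258 mm deep (x) by 316 mm wide (y), standing fast on the table: a deck behind a lidded trough. Origin at the centre of its underside; x points to its back rail (away from the robot), y to its left, z up. Wooden rails 8 mm thick, 54 mm high above the table (8 mm above the deck), stand at the left, right and back.
- deck (a point): centre of the flat grey deck (tray frame x 31, y 0, z 46 mm): 180 mm deep, 300 mm wide, from tray x -59 to 121 mm. No rail at its near edge. The tiles start in five files about 55 mm apart, each file along the tray's x: three files of two blue tiles, two of one terracotta tile, in any order.
- trough (a point): centre of the cork floor of the collecting trough on the near side of the deck (tray frame x -90, y 0, z 8 mm): 62 mm deep in x (-121 to -59 mm), 300 mm wide, floor 38 mm below the deck. Its outer wall (x -129 to -121 mm, 44 mm high) carries the lid; a metal spout 34 mm long leaves its right end.
- lid_hinge (a point): middle of the lid's hinge axis, on top of the trough's outer wall (tray frame x -125, y 0, z 48 mm); the axis runs along the tray's y.
- tray_lid (a joint): hinge of the trough's lid: 0 = shut, lying level over the trough; 1.57 = upright; about 1.7 to 2.05 at the start = open, leaning back towards the robot. Stiff hinge (about 0.06 N m): stays where it is left; 1 to 2 N near its free edge turns it, all the way down.
- lid_edge (a point): middle of the lid's free edge, 69 mm from the hinge axis. The lid is an aluminium plate 4 mm thick and 292 mm wide (its top is 50 mm above the table when shut), with a black thumb tab 44 mm wide that reaches 8 mm beyond this point.
- blue_a: a blue-glazed ceramic tile, 25 x 25 x 8 mm, lying loose on the deck, its edges nearly square to the tray; origin at the centre of its underside; blue_a2 lies behind it in the same file.
- blue_b: a blue-glazed ceramic tile, 25 x 25 x 8 mm, lying loose on the deck, its edges nearly square to the tray; origin at the centre of its underside; blue_b2 lies behind it in the same file.
- blue_c: a blue-glazed ceramic tile, 25 x 25 x 8 mm, lying loose on the deck, its edges nearly square to the tray; origin at the centre of its underside; blue_c2 lies behind it in the same file.
- blue_a2: a blue-glazed ceramic tile, 25 x 25 x 8 mm, lying loose on the deck, its edges nearly square to the tray; origin at the centre of its underside; it lies some 36 to 44 mm behind blue_a (farther from the trough), in the same file.
- blue_b2: a blue-glazed ceramic tile, 25 x 25 x 8 mm, lying loose on the deck, its edges nearly square to the tray; origin at the centre of its underside; it lies some 36 to 44 mm behind blue_b (farther from the trough), in the same file.
- blue_c2: a blue-glazed ceramic tile, 25 x 25 x 8 mm, lying loose on the deck, its edges nearly square to the tray; origin at the centre of its underside; it lies some 36 to 44 mm behind blue_c (farther from the trough), in the same file.
- plain_a: an unglazed tile of bare terracotta, 25 x 25 x 8 mm, lying loose on the deck, alone in its file; origin at the centre of its underside.
- plain_b: an unglazed tile of bare terracotta, 25 x 25 x 8 mm, lying loose on the deck, alone in its file; origin at the centre of its underside.
- glass_small: bystander: small clear straight-sided glass, 44 mm wide, 43 mm high; origin at the centre of its underside.
- jar_yellow: bystander: white paint jar with a yellow lid, 43 mm wide, 52 mm high; origin at the centre of its underside.
- cup_multicolour: bystander: flowered cup, 73 mm wide, 54 mm high; origin at the centre of its underside.
- wood_rib: bystander: flat wooden potter's rib, 54 x 90 x 6 mm; origin at the centre of its underside.
- paint_coral: bystander: coral and white paint bottle, 34 mm wide, 88 mm high; origin at the centre of its underside.

How it is judged:
On the way:
1. all six blue tiles have been swept into the trough (x of blue_a in the frame of tray between -0.123 and -0.057 m and y of blue_a in the frame of tray between -0.154 and 0.154 m and z of blue_a in the frame of tray between 0.005 and 0.041 m and x of blue_b in the frame of tray between -0.123 and -0.057 m and y of blue_b in the frame of tray between -0.154 and 0.154 m and z of blue_b in the frame of tray between 0.005 and 0.041 m and x of blue_c in the frame of tray between -0.123 and -0.057 m and y of blue_c in the frame of tray between -0.154 and 0.154 m and z of blue_c in the frame of tray between 0.005 and 0.041 m and x of blue_a2 in the frame of tray between -0.123 and -0.057 m and y of blue_a2 in the frame of tray between -0.154 and 0.154 m and z of blue_a2 in the frame of tray between 0.005 and 0.041 m and x of blue_b2 in the frame of tray between -0.123 and -0.057 m and y of blue_b2 in the frame of tray between -0.154 and 0.154 m and z of blue_b2 in the frame of tray between 0.005 and 0.041 m and x of blue_c2 in the frame of tray between -0.123 and -0.057 m and y of blue_c2 in the frame of tray between -0.154 and 0.154 m and z of blue_c2 in the frame of tray between 0.005 and 0.041 m), for 0.2 s.
At the end, for the whole second after the job is handed in: All six blue tiles lie at rest in the trough below deck level, both terracotta tiles lie flat and at rest on the deck, and the lid is shut to within 0.06 rad (about 4 mm at its free edge) (all of step 1 and x of plain_a in the frame of tray between -0.055 and 0.123 m and y of plain_a in the frame of tray between -0.152 and 0.152 m and z of plain_a in the frame of tray between 0.043 and 0.056 m and x of plain_b in the frame of tray between -0.055 and 0.123 m and y of plain_b in the frame of tray between -0.152 and 0.152 m and z of plain_b in the frame of tray between 0.043 and 0.056 m and linear speed of each of blue_a, blue_b, blue_c, blue_a2, blue_b2, blue_c2, plain_a, plain_b below 0.02 m/s and value of joint tray_lid below 0.06 rad); the robot touches nothing.
It fails at once if a tile was picked up off the deck ((height (world z) of blue_a above 0.057 m and angle between blue_a's own z axis and vertical below 0.3 rad) or (height (world z) of blue_b above 0.057 m and angle between blue_b's own z axis and vertical below 0.3 rad) or (height (world z) of blue_c above 0.057 m and angle between blue_c's own z axis and vertical below 0.3 rad) or (height (world z) of blue_a2 above 0.057 m and angle between blue_a2's own z axis and vertical below 0.3 rad) or (height (world z) of blue_b2 above 0.057 m and angle between blue_b2's own z axis and vertical below 0.3 rad) or (height (world z) of blue_c2 above 0.057 m and angle between blue_c2's own z axis and vertical below 0.3 rad) or (height (world z) of plain_a above 0.057 m and angle between plain_a's own z axis and vertical below 0.3 rad) or (height (world z) of plain_b above 0.057 m and angle between plain_b's own z axis and vertical below 0.3 rad) or height (world z) of any of blue_a, blue_b, blue_c, blue_a2, blue_b2, blue_c2, plain_a, plain_b above 0.063 m).
It fails at once if something standing round the tray was moved by more than 25 mm (distance of any of glass_small, jar_yellow, cup_multicolour, wood_rib, paint_coral from where it was at the start of the episode above 0.025 m).
It also fails if it takes over 58 s, if anything falls off the work surface, if the arm or the gripper's body presses on something with over 40 N, if the wrist force passes 120 N, or if a joint passes its speed limit or range.

ROBOT

A 6-joint arm with a two-finger parallel gripper is mounted at the origin on the work surface; the furniture and walls round the work are solid. World frame = base frame: x ahead of the robot, y to its left, z up, the work surface at z = 0. Lengths are in m, angles in rad, forces in N, time in s.
With the tool pointing down it reaches from about 0.35 to 0.975 m from the base axis. Payload 17.4 kg.
Tool frame: the origin (TCP) lies at the very end of the fingers, on their centre line; the grasp point (between the pads) lies 19 mm behind it; z points along the fingers, y is the line along which they close (so a half turn about z gives the same grasp; the last joint's range is limited). The gripper opens to 85 mm and grips with 20 to 120 N. Pads are 22 mm wide; open, the fingers measure 114 mm over their backs; the gripper's body (76 mm by 85 mm) begins 54 mm behind the grasp point. The pads swing forward as they close: fully open they stand 13 mm farther back than shut.
Start: joints at [-1.139, 0.116, 1.442, -0, 1.584, -0.038], TCP at [0.306, -0.602, 0.231] pointing down, gripper open.
Joint ranges: [-2.83, 2.83], [-0.83, 2.19], [0.07, 2.5], [-1.14, 4.28], [0.01, 3], [-2.97, 2.97]. Speed limits (rad/s): [1.89, 1.89, 2.22, 3.14, 3.14, 3.14].

INTERFACE

Orientations are given as a unit quaternion [x, y, z, w].
In Python, from plant import state, camera, camera_params, job_done, spot_in gives the robot as it stands.
- The arm moves only by the tool send_rows, never from a script. Its argument "increments" is a list of rows, each a list of 4 numbers: the shift along the tool's x, y, z in m, then the turn about the tool's z in degrees. A call has 1 to 8 rows; each row is the pose to reach, as a shift and turn from the pose commanded when the call began, along the tool's axes at that moment; what a row does not reach only later rows make up. A row lasts 1/10 s, in which the tool goes at most 50 mm and 8.59 degrees, less where a joint would pass 70% of its speed; a pose out of reach is approached as far as the arm can. A call with a gripper value outside its range is refused whole. "grip" is the opening, from -1 (shut) to 1 (fully open), so that 0 is half open, set as the call begins (left out, the last holds). The fingers move at their own pace and stop on an object; "newtons" is the grip in N (left out, the last holds). Time passes only in rows, so rows that repeat a pose let the fingers close. It gives the time, the measured TCP pose, the force, the opening and the grip force at its end, in the units of the state.
- state(): the state, without advancing time (a new reading comes with each control period).
- camera(name): name is "scene" or "top" or "wrist"; returns the picture (480x640x3 uint8, red, green, blue); there is no depth.
- camera_params(name): a dict with "vertical_fov" (degrees; the focal length in pixels is half the picture's height over the tangent of half this angle, whatever the lens; pixels are square), "cx", "cy" (the principal point, pixels), "origin" and "orientation" of the camera in the world; the wrist camera has in their place "hand_eye" (4x4, takes a point from camera to tool coordinates, whose origin is the TCP and whose axes are the flange's). Camera axes: x right, y up, looking along -z (the intrinsics and any distortion apply to the point x, -y, -z); pixel columns grow to the right and rows downward; lengths in m; the calibration is good to about 2 mm. A picture is of the moment at which its call begins: read the wrist's pose just before it. camera_params takes no time and is no camera call.
- job_done(): hands the job in; it is judged then, once.
Trained networks look in the newest picture that a camera, given by its name, has taken for a name from the list of things; names that differ only in an ending like _2 or _b are one class to them, and where a whole thing is asked for, a point or a joint stands for the part that bears it (a point fixed in the world has none). Each returns a list of dicts, best first, with "confidence" (0 to 1); they miss things now and then, are a little off and sometimes report something else, mostly with a low value. They report only what shows in the picture. A call takes as long as a camera call.
- spot_in(name, camera): "location" ([row, column] as shares, 0 to 1, of the picture: columns of its width, rows of its height, amid what is visible of it).
The state is a dict: "t": time; "q": joint angles; "dq": joint speeds; "effort": joint torques, N m; "tcp_pos": TCP position; "tcp_rot": TCP orientation; "contact_force": force on the tool from outside, world axes, zero at the start; "ft_torque": the same for the moment, N m; "finger_gap": opening from 0.0 (shut) to 1.0 (fully open); "finger_force": force on a finger pad.
Only numpy, scipy, OpenCV 4.12 (cv2) and the standard library are available. Lean on these libraries where they do the work, as an engineer would, in place of code of your own. Each camera call takes 0.05 s, during which the arm holds its last target. There are 200 camera calls.

## Working session

There is one attempt and no reset: what is moved stays moved. The work goes in short steps, Python scripts to look and compute and a tool call to move; the robot and the scene stay as the last step left them, time stands still between calls to the robot, and variables do not carry over. Pictures are saved under pics/ and viewed, at most 10 in all, crops included, and the job is handed in when it is done.

Besides the shell and the picture viewer there is one more tool, called after "Emit:" in YAML: its name, and indented under it one key for each argument. send_rows: Moves the arm, as the interface text tells. Its arguments: {"type":"object","properties":{"increments":{"type":"array"},"grip":{"type":"number"},"newtons":{"type":"number"}},"required":["increments"]}

```bash
mkdir -p pics
python3 - <<'E'
from plant import *
import cv2
for n in("top","scene"):
    im=camera(n); cv2.imwrite(f"pics/{n}0.png",im[:,:,::-1]); print(n,camera_params(n))
    for o in ("blue_a","plain_a","tray_lid","tray"):
        print(o,[(round(d["location"][0]*480,1),round(d["location"][1]*640,1),round(d["confidence"],2)) for d in spot_in(o,n)])
print(state())
E
```

```text
top {'vertical_fov': 57.3131315187996, 'cx': 317.591818577921, 'cy': 240.1344858929883, 'origin': array([ 0.29476135, -0.10616409,  1.14557972]), 'orientation': array([-0.05704804,  0.04822814,  0.71523759, -0.69487751])}
blue_a [(205.8, 288.1, 0.66)]
plain_a [(204.5, 306.9, 0.56), (193.5, 244.5, 0.55)]
tray_lid [(240.0, 261.1, 0.87)]
tray [(195.8, 267.7, 0.74)]
scene {'vertical_fov': 56.14079310883, 'cx': 318.63355346647745, 'cy': 241.79027039903673, 'origin': array([-0.06073398,  0.39164854,  0.66978266]), 'orientation': array([-0.1721096 ,  0.37874754,  0.83335817, -0.36392684])}
blue_a [(245.7, 244.9, 0.59), (270.8, 196.1, 0.49), (268.5, 261.6, 0.21)]
plain_a [(256.9, 185.5, 0.17)]
tray_lid [(269.0, 257.7, 0.85), (243.7, 243.5, 0.23), (226.7, 256.5, 0.15)]
tray [(256.5, 240.5, 0.91), (339.2, 165.6, 0.69)]
{'t': 0.5, 'q': array([-1.13878812e+00,  1.16032721e-01,  1.44163689e+00, -1.86550830e-05,
        1.58400286e+00, -3.77903121e-02]), 'dq': array([-0.00090945, -0.00168771, -0.00091461,  0.00083406,  0.00067412,
       -0.00026948]), 'effort': array([-8.54953305e-04, -7.31134701e+01, -6.32219553e+01,  1.57220575e-05,
        7.65333898e-04,  2.40367973e-05]), 'tcp_pos': array([ 0.30556759, -0.60186842,  0.23125814]), 'tcp_rot': array([ 9.72537821e-01,  2.32744891e-01, -1.69618951e-05, -3.73106103e-05]), 'contact_force': array([ 0.35081241,  0.24438516, -0.71755027]), 'ft_torque': array([-0.03041908, -0.00402373, -0.00417212]), 'finger_force': 0.0, 'finger_gap': 0.9993408589605789}
```

View pics/top0.png

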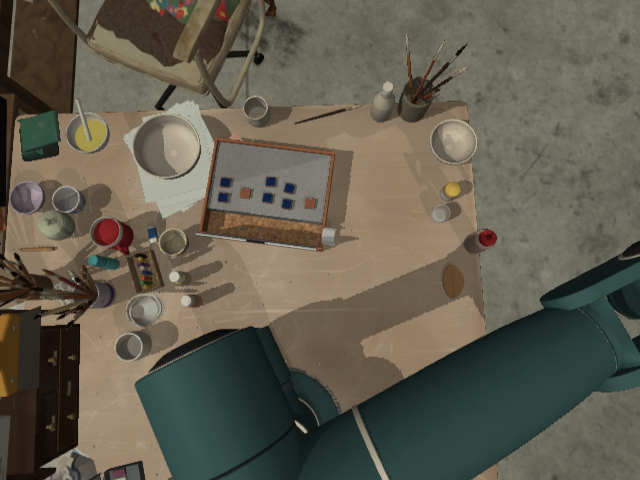

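View pics/scene0.png

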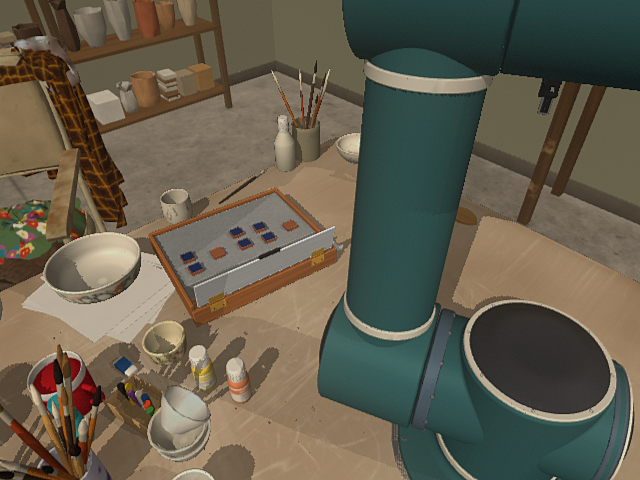

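The top view shows the tray around (268,195). The blue pairs are at columns ~225, 269 and 289, and the terracotta tiles are at ~246 and 311. The lid leans towards the robot, and the spout is at (328,236). Next I'll measure by colour.

```bash
cat > h.py <<'E'
import numpy as np, cv2
from scipy.spatial.transform import Rotation as R
from plant import *
def ray(cam,px,z):
    p=camera_params(cam); f=240/np.tan(np.radians(p["vertical_fov"]/2))
    px=np.atleast_2d(np.float64(px))
    d=np.c_[(px[:,0]-p["cx"])/f,-(px[:,1]-p["cy"])/f,-np.ones(len(px))]
    d=R.from_quat(p["orientation"]).apply(d); o=p["origin"]
    return o+d*((z-o[2])/d[:,2])[:,None]
def blobs(m,lo,hi):
    n,l,s,c=cv2.connectedComponentsWithStats(m.astype(np.uint8)); return [(c[i],s[i,4]) for i in range(1,n) if lo<s[i,4]<hi]
E
python3 - <<'E'
from h import *
im=cv2.imread("pics/top0.png"); b,g,r=[im[:,:,i].astype(int) for i in range(3)]
roi=np.zeros(b.shape,bool); roi[145:245,203:338]=1
deck=roi&(abs(r-b)<22)&(r>70)
n,l,s,c=cv2.connectedComponentsWithStats(deck.astype(np.uint8)); i=1+s[1:,4].argmax()
cn=max(cv2.findContours((l==i).astype(np.uint8),0,1)[0],key=cv2.contourArea)
box=cv2.boxPoints(cv2.minAreaRect(cn)); W=ray("top",box,.046)
print(s[i],box.round(1).tolist(),W.round(4).tolist(),[np.linalg.norm(W[k]-W[k-1]).round(3) for k in range(4)])
hull=cv2.fillConvexPoly(np.zeros(b.shape,np.uint8),np.int32(box),1)>0
for nm,m in (("blue",hull&(b-r>25)),("plain",hull&(r-b>30))):
    for c,a in blobs(m,25,200): print(nm,c.round(1),a,ray("top",c,.053).round(4))
cv2.imwrite("pics/crop.png",cv2.resize(im[130:260,190:350],None,fx=5,fy=4.6,interpolation=2))
E
```

```text
[ 208  145  123   79 6977] [[207.10000610351562, 209.3000030517578], [216.1999969482422, 139.89999389648438], [330.8999938964844, 154.89999389648438], [321.8999938964844, 224.1999969482422]] [[0.5487, 0.1867, 0.046], [0.7345, 0.1646, 0.046], [0.6836, -0.1357, 0.046], [0.5006, -0.1068, 0.046]] [np.float64(0.297), np.float64(0.187), np.float64(0.305), np.float64(0.185)]
blue [224.6 181.8] 55 [[0.618  0.1404 0.053 ]]
blue [270.1 181. ] 56 [[0.6164 0.0231 0.053 ]]
blue [288.8 187.8] 58 [[ 0.5969 -0.0249  0.053 ]]
blue [222.3 196.8] 58 [[0.5784 0.1463 0.053 ]]
blue [266.9 197.4] 58 [[0.5733 0.0316 0.053 ]]
blue [286.2 203.6] 58 [[ 0.5556 -0.0173  0.053 ]]
plain [247.9 147.7] 187 [[0.7077 0.0799 0.053 ]]
plain [244.8 192.8] 98 [[0.5873 0.0884 0.053 ]]
plain [309.4 203. ] 98 [[ 0.5553 -0.0767  0.053 ]]
```

View pics/crop.png

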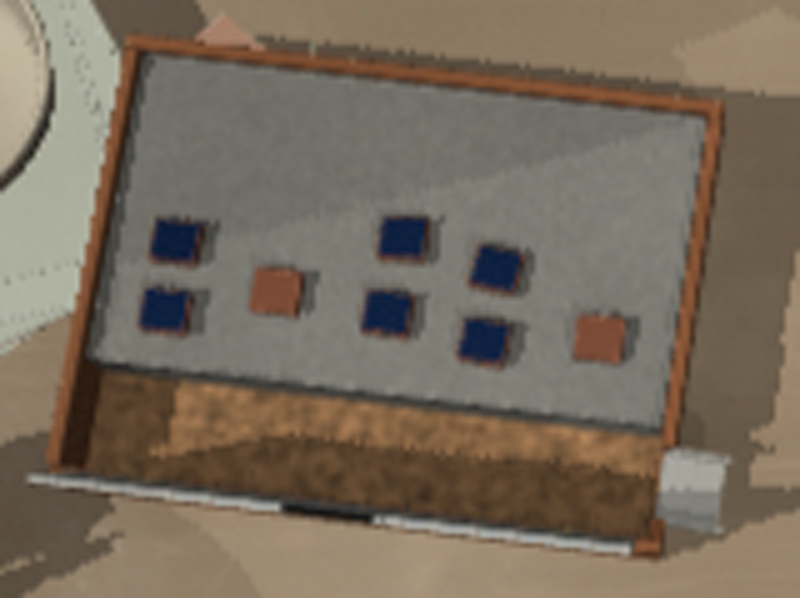

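```bash
cat >> h.py <<'E'
def tray():
    c=np.array([[148,57],[705,115],[660,430],[92,357]]); px=c/[5,4.6]+[190,130]-.4
    W=ray("top",px,.046)[:,:2]; T=np.array([[.121,.150],[.121,-.150],[-.059,-.150],[-.059,.150]])
    r,_=R.align_vectors(np.c_[W-W.mean(0),np.zeros(4)],np.c_[T-T.mean(0),np.zeros(4)])
    a=r.as_rotvec()[2]; M=np.array([[np.cos(a),-np.sin(a)],[np.sin(a),np.cos(a)]])
    o=W.mean(0)-M@T.mean(0)
    return o,a,M,W,(W-o)@M-T
E
python3 - <<'E'
from h import *
o,a,M,W,e=tray(); print(o.round(4),np.degrees(a),"res",e.round(4).tolist())
for n,p in dict(L2=(.618,.1404),L1=(.5784,.1463),M2=(.6164,.0231),M1=(.5733,.0316),R2=(.5969,-.0249),R1=(.5556,-.0173),PA=(.5873,.0884),PB=(.5553,-.0767)).items(): print(n,((np.array(p)-o)@M).round(4))
s=state(); print("tool x",R.from_quat(s["tcp_rot"]).apply([1,0,0]),"tray x",M[:,0])
# other bystanders: nothing near tray needed
for tx,ty in ((.06,.13),(.06,0),(-.06,-.1),(-.15,0)): p=o+M@[tx,ty]; print(tx,ty,p.round(3),np.hypot(*p).round(3))
E
```

```text
[0.5871 0.03  ] -9.180326384824948 res [[-0.0015, -0.0024], [0.0014, 0.0028], [-0.0016, 0.0023], [0.0017, -0.0027]]
L2 [0.0129 0.114 ]
L1 [-0.0271  0.1135]
M2 [ 0.0301 -0.0021]
M1 [-0.0138 -0.0006]
R2 [ 0.0185 -0.0526]
R1 [-0.0235 -0.0517]
PA [-0.0091  0.0577]
PB [-0.0143 -0.1104]
tool x [ 8.91659631e-01  4.52706419e-01 -1.56244611e-05] tray x [ 0.98719111 -0.15954223]
0.06 0.13 [0.667 0.149] 0.683
0.06 0 [0.646 0.02 ] 0.647
-0.06 -0.1 [ 0.512 -0.059] 0.515
-0.15 0 [0.439 0.054] 0.442
```

```bash
cat >> h.py <<'E'
def inc(x,y,z):
    o,a,M,_,_=tray(); s=state(); r=R.from_quat(s["tcp_rot"]); p=np.r_[o+M@[x,y],z]
    t=r.apply([1,0,0]); yaw=np.arctan2(t[1],t[0])
    return (r.inv().apply(p-s["tcp_pos"])).round(4),np.degrees(yaw-a).round(2)
def where():
    o,a,M,_,_=tray(); s=state(); p=s["tcp_pos"]; return s["t"],(M.T@(p[:2]-o)).round(4),p[2].round(4)
E
python3 - <<'E'
from h import *
print(inc(.062,-.0525,.16))
E
```

```text
(array([ 0.5562, -0.357 ,  0.0713]), np.float64(36.1))
```

Emit:
send_rows:
  increments:
    - [0.556,-0.357,0.04,36.1]
    - [0.556,-0.357,0.04,36.1]
    - [0.556,-0.357,0.04,36.1]
    - [0.556,-0.357,0.04,36.1]
    - [0.556,-0.357,0.04,36.1]
    - [0.556,-0.357,0.04,36.1]
    - [0.556,-0.357,0.04,36.1]
    - [0.556,-0.357,0.04,36.1]
  grip: -1

```text
t: 1.3
tcp_pos: [0.5069, -0.2577, 0.2075]
tcp_rot: [0.997, -0.08, 0.0, 0.0]
contact_force: [0.0, -0.3, 0.8]
finger_gap: 0.001
finger_force: 0.0
```

```bash
python3 -c "
from h import *
print(where(),inc(.062,-.0525,.16),state()['finger_gap'])"
```

```text
(1.3, array([-0.0332, -0.2967]), np.float64(0.2075)) (array([ 0.0951, -0.2443,  0.0475]), np.float64(-0.01)) 0.0011615856368598493
```

Emit:
send_rows:
  increments:
    - [0.095,-0.244,0.047,0]
    - [0.095,-0.244,0.047,0]
    - [0.095,-0.244,0.047,0]
    - [0.095,-0.244,0.047,0]
    - [0.095,-0.244,0.047,0]
    - [0.095,-0.244,0.047,0]
    - [0.095,-0.244,0.047,0]
    - [0.095,-0.244,0.047,0]

```text
t: 2.1
tcp_pos: [0.6388, -0.0343, 0.1604]
tcp_rot: [0.997, -0.08, -0.0, 0.0]
contact_force: [-0.6, 0.3, 0.0]
finger_gap: 0.002
finger_force: 0.0
```

```bash
python3 -c "
from h import *
print(where(),inc(.062,-.0525,.049),R.from_quat(state()['tcp_rot']).as_matrix().round(3))
im=camera('wrist'); cv2.imwrite('pics/w1.png',im[:,:,::-1])
p=camera_params('wrist'); print(p)
H=np.array(p['hand_eye']); s=state(); f=240/np.tan(np.radians(p['vertical_fov']/2))
r=R.from_quat(s['tcp_rot']).as_matrix()
o,a,M,_,_=tray()
im=im.astype(int); 
def pos(c,z):
    d=r@H[:3,:3]@np.array([(c[0]-p['cx'])/f,-(c[1]-p['cy'])/f,-1]); q=s['tcp_pos']+r@H[:3,3]; w=q+d*(z-q[2])/d[2]; return (M.T@(w[:2]-o)).round(4)
for nm,m in (('b',im[:,:,2]-im[:,:,0]>25),('p',im[:,:,0]-im[:,:,2]>45)):
    for c,A in blobs(m,300,8000): print(nm,c.round(),A,pos(c,.054))
"
```

```text
(2.1, array([ 0.0614, -0.0552]), np.float64(0.1604)) (array([ 0.0007, -0.0027,  0.1114]), np.float64(0.02)) [[ 0.987 -0.159 -0.   ]
 [-0.159 -0.987 -0.   ]
 [-0.     0.    -1.   ]]
{'vertical_fov': 68.72354808746863, 'cx': 320.1510892103394, 'cy': 237.6098210433796, 'hand_eye': array([[-3.64409551e-04,  9.53052254e-01,  3.02805661e-01,
         7.77870100e-02],
       [ 9.99999866e-01,  4.58285501e-04, -2.38966890e-04,
        -6.54378225e-04],
       [-3.66519377e-04,  3.02805534e-01, -9.53052294e-01,
        -1.42841016e-01],
       [ 0.00000000e+00,  0.00000000e+00,  0.00000000e+00,
         1.00000000e+00]])}
b [251. 276.] 735 [ 0.0288 -0.0018]
b [316. 283.] 308 [ 0.0232 -0.0515]
b [104. 296.] 694 [0.012  0.1147]
b [252. 325.] 641 [-0.0147 -0.0002]
b [115. 339.] 627 [-0.0277  0.1136]
p [180. 319.] 837 [-0.0086  0.0578]
p [388. 325.] 846 [-0.0144 -0.1096]
p [139. 377.] 1447 [-0.0652  0.0997]
```

View pics/w1.png

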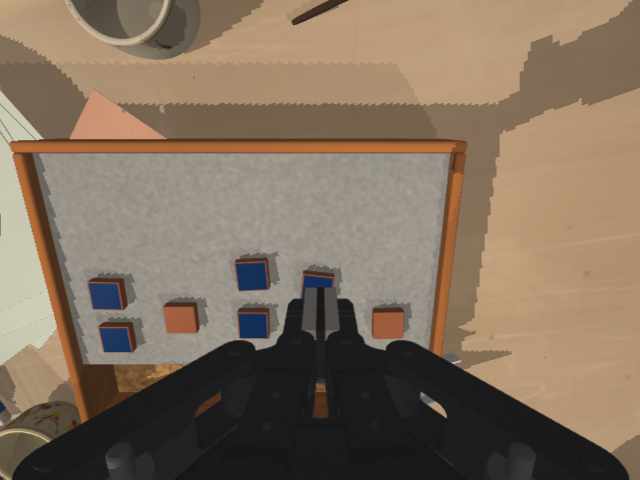

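The wrist picture confirms the tile positions to 1–2 mm. The fingers hang behind the right-hand blue file, so I'll descend and sweep.

Emit:
send_rows:
  increments:
    - [0,-0.002,0.045,0]
    - [0,-0.002,0.085,0]
    - [0,-0.002,0.105,0]
    - [0,-0.002,0.1115,0]
    - [0,-0.002,0.1115,0]

```text
t: 2.65
tcp_pos: [0.6391, -0.0329, 0.049]
tcp_rot: [0.997, -0.081, -0.0, 0.0]
contact_force: [0.5, -0.2, 0.8]
finger_gap: -0.002
finger_force: 0.0
```

```bash
python3 -c "
from h import *
print(where(),inc(-.056,-.052,.049),state()['contact_force'])"
```

```text
(2.65, array([ 0.0614, -0.0538]), np.float64(0.049)) (array([-0.1174, -0.0016,  0.    ]), np.float64(-0.07)) [ 0.50960605 -0.22137736  0.76791886]
```

Emit:
send_rows:
  increments:
    - [-0.016,-0.001,0,0]
    - [-0.031,-0.001,0,0]
    - [-0.046,-0.001,0,0]
    - [-0.061,-0.001,0,0]
    - [-0.076,-0.001,0,0]
    - [-0.091,-0.001,0,0]
    - [-0.105,-0.001,0,0]
    - [-0.118,-0.001,0,0]

```text
t: 3.45
tcp_pos: [0.5232, -0.0124, 0.0509]
tcp_rot: [0.997, -0.08, 0.001, -0.0]
contact_force: [-0.1, 0.2, 0.1]
finger_gap: 0.001
finger_force: 0.0
```

```bash
python3 -c "
from h import *
print(where(),state()['contact_force'])
im=camera('top'); cv2.imwrite('pics/t2.png',cv2.resize(im[130:260,190:350,::-1],None,fx=5,fy=4.6,interpolation=2))"
```

```text
(3.45, array([-0.0563, -0.052 ]), np.float64(0.0509)) [-0.05004431  0.22449569  0.12720388]
```

View pics/t2.png

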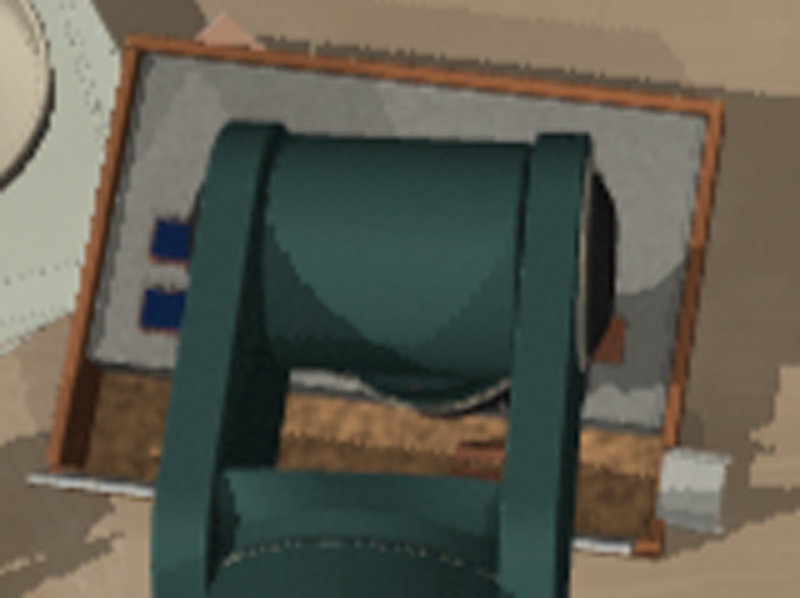

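The arm hides most of it, but both tiles of the right file have gone over the edge. They show at about (480,455) in the trough. Next is the middle file.

Emit:
send_rows:
  increments:
    - [0,0,-0.03,0]
    - [0.035,-0.015,-0.035,0]
    - [0.075,-0.035,-0.035,0]
    - [0.115,-0.05,-0.035,0]
    - [0.128,-0.0505,-0.03,0]
    - [0.128,-0.0505,-0.01,0]
    - [0.128,-0.0505,0.0,0]
    - [0.128,-0.0505,0.0,0]

```text
t: 4.3
tcp_pos: [0.6567, 0.0172, 0.0477]
tcp_rot: [0.997, -0.08, -0.001, 0.0]
contact_force: [-0.1, -1.1, 0.3]
finger_gap: -0.001
finger_force: 0.0
```

```bash
python3 -c "
from h import *
print(where(),inc(-.056,-.001,.049),state()['contact_force'])"
```

```text
(4.3, array([ 0.0708, -0.0015]), np.float64(0.0477)) (array([-0.1268, -0.0005, -0.0011]), np.float64(-0.02)) [-0.0792693  -1.11277561  0.25406313]
```

Emit:
send_rows:
  increments:
    - [-0.017,0,-0.001,0]
    - [-0.034,0,-0.001,0]
    - [-0.051,0,-0.001,0]
    - [-0.067,0,-0.001,0]
    - [-0.083,0,-0.001,0]
    - [-0.099,0,-0.001,0]
    - [-0.114,0,-0.001,0]
    - [-0.128,0,-0.001,0]

```text
t: 5.1
tcp_pos: [0.5307, 0.0378, 0.0513]
tcp_rot: [0.997, -0.08, 0.001, -0.0]
contact_force: [-0.5, 0.2, 0.0]
finger_gap: -0.001
finger_force: 0.0
```

Emit:
send_rows:
  increments:
    - [0,0,-0.03,0]
    - [0.03,-0.035,-0.035,0]
    - [0.065,-0.07,-0.035,0]
    - [0.095,-0.105,-0.035,0]
    - [0.11,-0.1155,-0.03,0]
    - [0.11,-0.1155,-0.01,0]
    - [0.11,-0.1155,0.0,0]
    - [0.11,-0.1155,0.0,0]

```text
t: 5.9
tcp_pos: [0.6572, 0.1339, 0.0489]
tcp_rot: [0.997, -0.08, -0.001, 0.0]
contact_force: [0.0, -0.2, 0.1]
finger_gap: -0.001
finger_force: 0.0
```

```bash
python3 -c "
from h import *
print(where(),inc(-.056,.114,.049),state()['contact_force'])"
```

```text
(5.9, array([0.0526, 0.1138]), np.float64(0.0489)) (array([-1.086e-01, -2.000e-04,  1.000e-04]), np.float64(-0.01)) [ 0.04188505 -0.15876127  0.05743448]
```

Emit:
send_rows:
  increments:
    - [-0.014,0,0,0]
    - [-0.028,0,0,0]
    - [-0.042,0,0,0]
    - [-0.056,0,0,0]
    - [-0.07,0,0,0]
    - [-0.084,0,0,0]
    - [-0.097,0,0,0]
    - [-0.109,0,0,0]

```text
t: 6.7
tcp_pos: [0.5492, 0.1518, 0.0497]
tcp_rot: [0.997, -0.08, -0.0, 0.0]
contact_force: [0.8, 0.6, -0.6]
finger_gap: 0.003
finger_force: 0.0
```

Emit:
send_rows:
  increments:
    - [0,0.01,-0.04,0]
    - [0,0.03,-0.085,0]
    - [0,0.06,-0.13,0]
    - [-0.03,0.09,-0.16,0]
    - [-0.07,0.105,-0.17,0]
    - [-0.11,0.114,-0.17,0]
    - [-0.139,0.114,-0.17,0]
    - [-0.139,0.114,-0.17,0]

```text
t: 7.5
tcp_pos: [0.3926, 0.0615, 0.2203]
tcp_rot: [0.997, -0.08, 0.001, -0.0]
contact_force: [0.5, 0.3, -0.6]
finger_gap: -0.003
finger_force: 0.0
```

```bash
python3 -c "
from h import *
print(where(),state()['contact_force'])
cv2.imwrite('pics/w3.png',camera('wrist')[:,:,::-1])"
```

```text
(7.5, array([-1.97e-01,  1.00e-04]), np.float64(0.2203)) [ 0.47932367  0.3493854  -0.61864763]
```

View pics/w3.png

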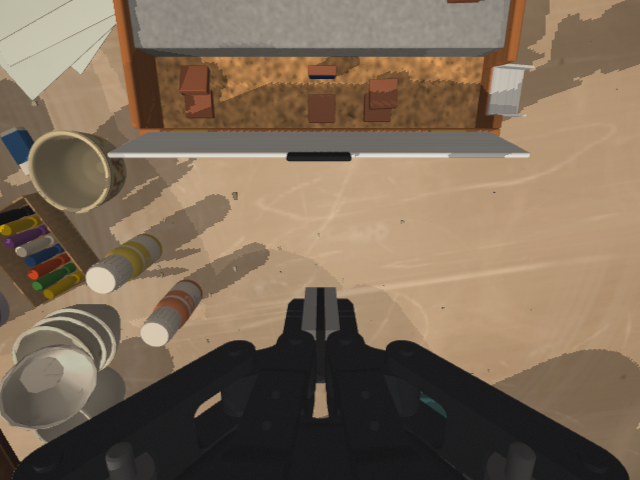

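The wrist picture shows all six blue tiles in the trough: two at left (195,90), two in the middle (322,72 and 322,108) and two at right (380,98). The lid's edge is at row 156 with the tab at column 320. Now I'll bring the fingers down on the robot side of the lid.

Emit:
send_rows:
  increments:
    - [0,0,0.045,0]
    - [0,0,0.085,0]
    - [0,0,0.11,0]
    - [0,0,0.114,0]
    - [0,0,0.114,0]

```text
t: 8.05
tcp_pos: [0.3952, 0.0613, 0.1058]
tcp_rot: [0.997, -0.08, -0.001, 0.0]
contact_force: [0.2, 0.1, 0.7]
finger_gap: 0.001
finger_force: 0.0
```

```bash
python3 -c "
from h import *
print(where(),inc(-.138,0,.106),state()['contact_force'])"
```

```text
(8.05, array([-0.1944,  0.0004]), np.float64(0.1058)) (array([ 0.0564,  0.0004, -0.0002]), np.float64(0.0)) [0.21310564 0.05731448 0.673908  ]
```

Emit:
send_rows:
  increments:
    - [0.016,0,0,0]
    - [0.03,0,0,0]
    - [0.043,0,0,0]
    - [0.0564,0,0,0]
    - [0.0715,0,0.0013,0]
    - [0.0857,0,0.0066,0]
    - [0.098,0,0.0154,0]
    - [0.1076,0,0.0271,0]

```text
t: 8.85
tcp_pos: [0.5035, 0.0441, 0.0809]
tcp_rot: [0.997, -0.08, 0.002, -0.0]
contact_force: [-0.2, -0.0, 1.0]
finger_gap: 0.002
finger_force: 0.4
```

```bash
python3 -c "
from h import *
print(where(),inc(-.078,0,.050),state()['contact_force'])"
```

```text
(8.85, array([-0.0848,  0.0006]), np.float64(0.0809)) (array([0.0067, 0.0006, 0.0309]), np.float64(-0.0)) [-0.1565276  -0.03380287  1.04890092]
```

Emit:
send_rows:
  increments:
    - [0.006,0,0.01,0]
    - [0.008,0,0.019,0]
    - [0.0085,0,0.025,0]
    - [0.0085,0,0.029,0]
    - [0.0085,0,0.031,0]
    - [0.0085,0,0.031,0]

```text
t: 9.45
tcp_pos: [0.5097, 0.0428, 0.0498]
tcp_rot: [0.997, -0.08, 0.0, -0.0]
contact_force: [-12.2, -0.4, 22.0]
finger_gap: -0.002
finger_force: 11.3
```

```bash
python3 -c "
from h import *
print(where(),state()['contact_force'])"
```

```text
(9.45, array([-0.0784,  0.0004]), np.float64(0.0498)) [-12.18565106  -0.44275444  21.95573382]
```

The fingertips bear 22 N at z = 0.0498, which is the height of the shut lid's top. I'll lift clear and check.

Emit:
send_rows:
  increments:
    - [0,0,-0.02,0]
    - [0,0,-0.06,0]
    - [-0.03,0,-0.105,0]
    - [-0.07,0,-0.14,0]
    - [-0.11,0,-0.17,0]
    - [-0.11,0,-0.17,0]
    - [-0.11,0,-0.17,0]

```text
t: 10.15
tcp_pos: [0.4008, 0.0606, 0.2191]
tcp_rot: [0.997, -0.08, 0.002, -0.0]
contact_force: [0.7, -0.0, -0.3]
finger_gap: -0.001
finger_force: 0.0
```

```bash
python3 -c "
from h import *
print(where(),state()['contact_force'])
cv2.imwrite('pics/w4.png',camera('wrist')[:,:,::-1])"
```

```text
(10.15, array([-0.1887,  0.0005]), np.float64(0.2191)) [ 0.65266218 -0.04593031 -0.29018334]
```

View pics/w4.png

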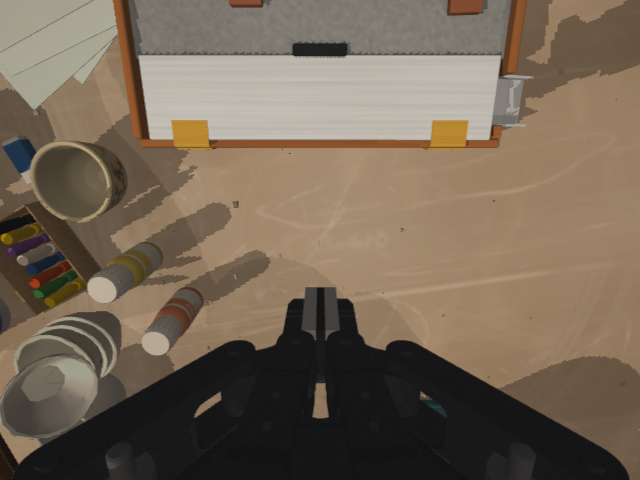

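The picture shows the lid lying flat over the trough, with the tab at (320,50) over the deck edge. Both terracotta tiles are on the deck at (246,0) and (465,4). The robot touches nothing, so I'll hand in.

```bash
python3 -c "
from plant import *
print(job_done())"
```

```text
the job is handed in; nothing more can be done
None
```

All six blue tiles are in the trough, both terracotta tiles are still on the deck and the lid is pressed shut; I handed the job in at about 10 s, and the simulator gave no verdict.

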